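# Take the spent cartridge out of the water filter

### The arm

A 6-joint arm with a two-finger parallel gripper is mounted at the origin on the work surface. World frame = base frame: x ahead of the robot, y to its left, z up, the work surface at z = 0. Lengths are in mm, angles in degrees, forces in N, time in s.
With the tool pointing down it reaches from about 425 to 925 mm from the base axis. Payload 12.5 kg.
Tool frame: the origin (TCP) lies on the centre line of the jaws, within the pads' length; the fingertips stand arm.finger_overhang ahead of it and the grasp point (between the pads) lies 5 mm behind it (arm.finger_overhang is the distance from the TCP to the fingertips, in mm); z points along the fingers, y is the direction in which the jaws open and shut (so a half turn about z gives the same grasp; the last joint's range is limited). The gripper opens to 85 mm and grips with 20 to 120 N. Pads are 22 mm wide; open, the fingers measure 114 mm over their backs; the gripper's body (76 mm by 85 mm) begins 54 mm behind the grasp point. The pads swing forward as they close: fully open they stand 13 mm farther back than shut.
Start: joints at [-81.337, 28.126, 89.318, -0, 62.55, -6.05], TCP at [158.764, -604.514, 245.327] pointing down, gripper open.
Joint ranges: [-177.58, 177.58], [-47.91, 125.51], [2.72, 160], [-65.01, 245.01], [3.68, 167.84], [-153.87, 153.87]. Speed limits (degrees/s): [127.2, 127.2, 159.86, 180, 180, 180].

### API

Orientations are given as a 3x3 rotation matrix whose columns are the frame's x, y, z axes.
In Python, from workcell import readout, eyes, ticket, models, arm gives the robot as it stands.
- The arm moves only by the tool servo_tool, never from a script. Its argument "commands" is a list of rows, each an object of numbers: "x", "y", "z": the shift along the tool's x, y, z scaled (see below); "rx", "ry", "rz": the turn, a rotation vector about the tool's x, y, z scaled (see below). In form: [{"x": .., "y": .., "z": .., "rx": .., "ry": .., "rz": ..}, ...]. A call has 1 to 12 rows; each row shifts and turns the pose as measured when the row begins, along the tool's axes as they then stand; what a row does not reach is not made up. The controller multiplies each number of a shift by 80 mm and each number of a turn by pi rad. A row lasts 1/12 s, in which the tool goes at most 41.7 mm and 7.16 degrees, less where a joint would pass 70% of its speed; a pose out of reach is approached as far as the arm can. A call with a number of a shift or a turn outside -1 to 1 is refused whole. A call with a gripper value outside its range is refused whole. "claw" is the opening in per cent of the stroke, from 0 (shut) to 100 (fully open), set as the call begins (left out, the last holds). The fingers move at their own pace and stop on an object; "grip_force" is the grip in N (left out, the last holds). Time passes only in rows, so rows that do not move let the fingers close. It gives the time, the measured TCP pose, the force and the opening at its end, in the units of the state.
- readout.observe(): the state, without advancing time (a new reading comes with each control period).
- eyes.snapshot(name): name is "scene" or "top" or "wrist"; returns the picture (400x640x3 uint8, red, green, blue); there is no depth.
- eyes.calibration(name): a dict with "intrinsics" (3x3 intrinsics, pixels), "D" ([k1, k2, p1, p2, k3] as OpenCV has them; the pictures are not rectified), "R" (3x3) and "t" (3): a world point X has camera coordinates R X + t; the wrist camera has in their place "mount" (4x4, takes a point from camera to tool coordinates, whose origin is the TCP and whose axes are the flange's). Camera axes: x right, y down, z forward; pixel columns grow to the right and rows downward; lengths in mm; the calibration is good to about 2 mm. A picture is of the moment at which its call begins: read the wrist's pose just before it. calibration takes no time and is no camera call.
- ticket.hand_in(): hands the job in, once; it reports no verdict.
Trained networks look in the newest picture that a camera, given by its name, has taken for a name from the list of things; names that differ only in an ending like _2 or _b are one class to them, and where a whole thing is asked for, a point or a joint stands for the part that bears it (a point fixed in the world has none). Each returns a list of dicts, best first, with "p" (0 to 1); they miss things now and then, are a little off and sometimes report something else, mostly with a low value. They report only what shows in the picture. A call takes as long as a camera call. They do not tell look-alikes from the thing itself.
- models.silhouettes(camera, query): "mask" (400x640 bool, what is visible of it) and "extent" ([left, top, width, height] in pixels, round what is visible of it).
The state is a dict: "t": time; "joint_positions": joint angles; "dq": joint speeds; "tau": joint torques, N m; "position": TCP position; "eef_rot": TCP orientation; "ft_force": force on the tool from outside, world axes, zero at the start; "torque": the same for the moment, N m; "finger_gap": finger opening in mm.
Only numpy, scipy, OpenCV 4.12 (cv2) and the standard library are available. Lean on these libraries where they do the work, as an engineer would, in place of code of your own. Each camera call takes 0.05 s, during which the arm holds its last target.

### The job

Shut off the counter-top water filter by sliding its red tab all the way to the red mark, then turn the blue-capped cartridge anticlockwise until it reaches its stop and lift it out. Stand it gently, upright, on the floor of the terracotta dish and let go, leaving the water shut off, the dish where it is and the other kitchen things undisturbed.

Things in the scene. Friction and masses are not known exactly. Their poses are not given: they have to be found in the camera images.
- head: White water filter head, fixed. Origin: centre of the underside of its round well (92 mm outside, 87 mm high, floor 12 mm above the counter). A valve block 64 mm wide, 80 mm high runs from the well along the head's +y to y = 138 mm; a red tab slides along y on its top. A 16 mm nozzle at height 30 mm stands out 33 mm from the well on the +x side.
- collar: Grey bayonet collar, the mouth of the well, fixed to the head; origin as the head's, top 87 mm up. Its x axis runs along its two facing lug slots (20 mm wide, yellow bar on the rim at each). The cartridge lifts out only with its lugs in the slots (its x along the collar's x, either way round, within 0.1 rad).
- collar_stop (a point): Stop inside the well, under the collar by the +x slot (a twin by the other): it halts the cartridge's lug about 0.08 rad anticlockwise past the slot's middle, where it is still free to rise. This point is the middle of its block, 36 mm from the axis.
- shutoff_slide (a joint): Travel of the red shut-off slide in m: 0 by the green mark next to the well (water on), 0.035 at its end stop by the red mark (shut). Grows as the tab slides along the head's +y, away from the well; 2 N friction, stays put. Starts at 0 to 4 mm. Below about 10 mm a hidden bolt stands in the way of the cartridge's lug: shut it before turning.
- shutoff_grip (a point): Grip point of the red slide tab, on its centre line, 20 mm above the valve block's top (100 mm above the counter). The tab is 16 mm along the head's x, 26 mm along the head's y, and rises from 1 to 32 mm above the valve block.
- cartridge: Spent filter cartridge, loose, 0.2 to 0.45 kg, standing on the well's floor with 2 mm play: white body 48 mm across, 126 mm tall overall, blue cap 56 mm across 80 to 90 mm up. Origin: centre of its underside, z up. Starts 62 to 79 degrees short of the slots; turn it anticlockwise seen from above. It must rise 76 mm to clear the collar.
- cartridge_fin (a point): Middle of the blue upright grip fin on the cartridge's cap, 108 mm above its underside: 44 mm long (along the cartridge's x), 14 mm thick (its y), from 90 to 126 mm up. Grip it across its thickness.
- cartridge_lug (a point): Outer end of one of the cartridge's two blue lugs, on its +x side (twin on -x): 12 mm wide, 56 to 64 mm above the underside, reaching 37 mm from the axis.
- dish: Round terracotta dish, open, 140 mm across the rim, 28 mm high, wall 6 mm, inner floor flat, 112 mm across and 7 mm above the counter, loose, 0.6 kg; origin: centre of its underside.
- dish_in (a point): Centre of the dish's flat inner floor.
- pan_lid: Leave alone: red enamelled saucepan lid lying flat, 200 mm across, black knob on top (46 mm high overall). Origin at its underside, at the middle.
- ladle: Leave alone: copper-toned ladle, bowl 88 mm across and 36 mm high, handle reaching 270 mm along its +x axis. Origin at its underside, under the bowl's centre.
- spice_jar: Leave alone: yellow plastic spice jar with red screw top, 46 mm across, 90 mm tall. Origin at its underside, at the middle.
- tongs: Leave alone: stainless tongs lying flat, about 230 mm long along x, 16 mm high. Origin at its underside, at the middle.
- tumbler: Leave alone: green glass tumbler, 66 mm across, 90 mm tall. Origin at its underside, at the middle.
Things that resemble listed ones, but are neither listed nor needed, are in the scene too. What is shaped like the cartridge but brown or yellow is not meant.

How it is judged (in metres and radians):
On the way, in this order (a step that is already met when the one before it is completed fails the run):
1. the shut-off slide is moved to its shut end (over 30 of 35 mm) while the cartridge is still locked in (value of joint shutoff_slide above 0.03 m and angle between the x axis of collar and the x axis of cartridge, either way round above 0.7 rad and z of cartridge in the frame of head below 0.018 m), for 0.2 s.
2. the cartridge, still down in the well, is turned to its release position (lugs within 0.17 rad of the slots) (value of joint shutoff_slide above 0.03 m and angle between the x axis of collar and the x axis of cartridge, either way round below 0.17 rad and horizontal distance between cartridge and head below 0.006 m and z of cartridge in the frame of head below 0.03 m), for 0.1 s.
3. the cartridge is lifted clear of the collar (z of cartridge in the frame of head above 0.085 m and angle between cartridge's own z axis and vertical below 0.5 rad), for 0.1 s.
At the end, for the whole second after the job is handed in: The slide is shut (over 30 mm of its 35 mm); the cartridge stands upright (within 5 degrees) and at rest on the dish's flat floor (underside within 5 mm of it, axis within 46 mm of its centre), let go; the dish lies flat (value of joint shutoff_slide above 0.03 m and horizontal distance between cartridge and dish_in below 0.046 m and z of cartridge in the frame of dish_in between -0.004 and 0.005 m and angle between cartridge's own z axis and vertical below 0.09 rad and angle between dish's own z axis and vertical below 0.06 rad and linear speed of cartridge below 0.02 m/s and angular speed of cartridge below 0.1 rad/s); the robot touches nothing.
It fails at once if the cartridge is dropped or slammed into the dish (over 0.35 m/s within 25 mm above its floor) (horizontal distance between cartridge and dish_in below 0.046 m and z of cartridge in the frame of dish_in below 0.025 m and linear speed of cartridge above 0.35 m/s).
It fails at once if the cartridge is toppled (tilted over 60 degrees) (angle between cartridge's own z axis and vertical above 1.05 rad).
It fails at once if the dish is pushed more than 40 mm (distance of dish from where it was at the start of the episode above 0.04 m).
It fails at once if a bystander is moved more than 30 mm or tipped over (distance of any of pan_lid, ladle, spice_jar, tongs, tumbler from where it was at the start of the episode above 0.03 m or angle between any of pan_lid, ladle, spice_jar, tongs, tumbler's own z axis and vertical above 0.5 rad).
It also fails if it takes over 53 s, if anything falls off the work surface, if the arm or the gripper's body presses on something with over 40 N, if the wrist force passes 120 N, or if a joint passes its speed limit or range.

## Working session

There is one attempt and no reset: what is moved stays moved. The work goes in short steps, Python scripts to look and compute and a tool call to move; the robot and the scene stay as the last step left them, time stands still between calls to the robot, and variables do not carry over. Pictures are saved under pics/ and viewed, and the job is handed in when it is done.

Besides the shell and the picture viewer there is one more tool, called after ">>>" as a command line: name --argument value ..., lists and objects as JSON in quotes. servo_tool: Moves the arm, as the interface text tells. Shifts and turns lie within -1 to 1; 1 stands for 80 mm of shift or pi rad of turn. Its arguments: {"type":"object","properties":{"commands":{"type":"array","items":{"type":"object","properties":{"x":{"type":"number","minimum":-1,"maximum":1},"y":{"type":"number","minimum":-1,"maximum":1},"z":{"type":"number","minimum":-1,"maximum":1},"rx":{"type":"number","minimum":-1,"maximum":1},"ry":{"type":"number","minimum":-1,"maximum":1},"rz":{"type":"number","minimum":-1,"maximum":1}}}},"claw":{"type":"number"},"grip_force":{"type":"number"}},"required":["commands"]}

```bash
mkdir -p pics; ls; python3 - <<'E'
from workcell import readout, eyes, ticket, models, arm
import cv2,json
s=readout.observe();print(s);print(arm.finger_overhang)
for n in ["scene","top","wrist"]:
    im=eyes.snapshot(n);cv2.imwrite(f"pics/{n}0.png",im[:,:,::-1]);c=eyes.calibration(n);print(n,c)
E
```

```text
pics
{'t': 0.0, 'joint_positions': array([-8.13368412e+01,  2.81650329e+01,  8.93510181e+01,  6.13620701e-04,
        6.25490306e+01, -6.04654894e+00]), 'dq': array([-0.01830277, -0.03560065,  0.06803417,  0.09439118, -0.06072425,
       -0.05807449]), 'tau': array([-2.07401266e-03, -6.18454456e+01, -2.61594737e+01, -1.72284194e-04,
        4.12353533e-03,  2.35256380e-05]), 'position': array([ 158.73374031, -604.28436383,  244.71276274]), 'eef_rot': array([[ 9.67226009e-01,  2.53916956e-01, -1.61697714e-04],
       [ 2.53916974e-01, -9.67225365e-01,  1.12435873e-03],
       [ 1.29095616e-04, -1.12856680e-03, -9.99999355e-01]]), 'ft_force': array([ 0.68328295,  0.25317247, -0.71107167]), 'torque': array([-0.02478023,  0.00712291,  0.02459265]), 'finger_gap': 85.77409203925389}
14.0
scene {'intrinsics': array([[416.30481564,   0.        , 318.65930219],
       [  0.        , 416.30481564, 191.27516933],
       [  0.        ,   0.        ,   1.        ]]), 'D': array([-0.04933018,  0.        ,  0.        ,  0.        ,  0.        ]), 'R': array([[ 0.45701861,  0.8894561 ,  0.00135535],
[... 526 characters left out ...]
51444, -0.00213526, -0.99797864]]), 't': array([  23.27249799,  585.6120497 , 1110.68645269])}
wrist {'intrinsics': array([[298.68351597,   0.        , 320.08780012],
       [  0.        , 298.68351597, 199.49948017],
       [  0.        ,   0.        ,   1.        ]]), 'D': array([-0.02478046,  0.        ,  0.        ,  0.        ,  0.        ]), 'mount': array([[-2.74803664e-04, -9.46530749e-01, -3.22613493e-01,
         8.42932264e+01],
       [ 9.99999368e-01, -6.11895041e-04,  9.43463268e-04,
        -4.45937859e-02],
       [-1.09042259e-03, -3.22613030e-01,  9.46530318e-01,
        -1.28258064e+02],
       [ 0.00000000e+00,  0.00000000e+00,  0.00000000e+00,
         1.00000000e+00]])}
```

View pics/top0.png

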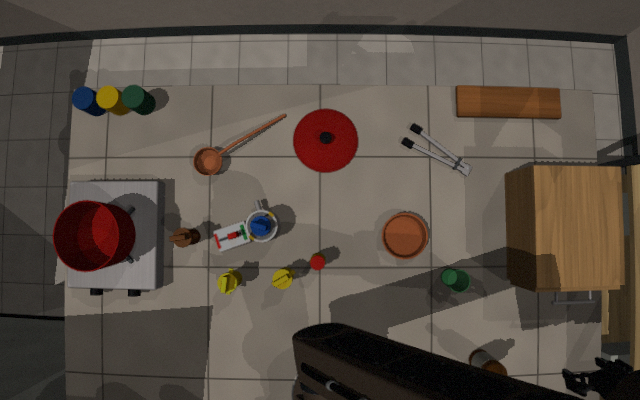

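View pics/scene0.png

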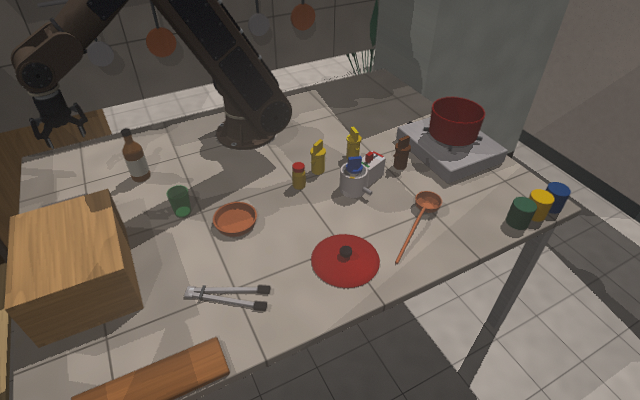

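```bash
cat > h.py <<'E'
import numpy as np,cv2
from workcell import eyes,readout
def ray(cam,uv,pose=None):
    c=eyes.calibration(cam);K=np.array(c["intrinsics"]);D=np.array(c["D"])
    p=cv2.undistortPoints(np.array([[uv]],float),K,D)[0,0];d=np.array([p[0],p[1],1.])
    if cam=="wrist":
        M=np.array(c["mount"]);R=np.array(pose["eef_rot"]);P=np.array(pose["position"])
        return P+R@M[:3,3],R@M[:3,:3]@d
    R=np.array(c["R"]);t=np.array(c["t"]);return -R.T@t,R.T@d
def onz(cam,uv,z,pose=None):
    o,d=ray(cam,uv,pose);return o+d*(z-o[2])/d[2]
def proj(cam,X,pose=None):
    c=eyes.calibration(cam);K=np.array(c["intrinsics"]);D=np.array(c["D"]);X=np.atleast_2d(X).astype(float)
    if cam=="wrist":
        M=np.array(c["mount"]);R=np.array(pose["eef_rot"]);P=np.array(pose["position"])
        Rc=(R@M[:3,:3]).T;o=P+R@M[:3,3];t=-Rc@o
    else: Rc=np.array(c["R"]);t=np.array(c["t"])
    return cv2.projectPoints(X,cv2.Rodrigues(Rc)[0],t,K,D)[0][:,0]
E
python3 - <<'E'
from workcell import models
import numpy as np
for cam in ["top","scene"]:
    for q in ["head","cartridge","dish","shutoff_grip","cartridge_fin","spice_jar"]:
        for r in models.silhouettes(cam,q)[:4]:
            m=r["mask"];ys,xs=np.nonzero(m);print(cam,q,round(r["p"],2),r["extent"],m.sum(),xs.mean().round(1),ys.mean().round(1))
E
```

```text
top head 0.86 [211.3, 202.6, 69.4, 47.0] 1298 247.4 230.0
top cartridge 0.88 [214.1, 265.9, 27.2, 26.9] 460 229.3 280.6
top cartridge 0.85 [248.7, 214.8, 22.6, 23.4] 351 260.4 225.8
top cartridge 0.76 [168.2, 227.3, 32.2, 19.4] 457 184.9 236.5
top cartridge 0.55 [271.1, 267.3, 24.8, 24.8] 338 283.1 277.6
top dish 0.86 [381.2, 211.3, 47.9, 47.5] 1727 404.1 236.0
top dish 0.73 [251.6, 219.9, 24.2, 14.9] 312 260.3 225.8
top shutoff_grip 0.47 [229.4, 229.8, 7.8, 9.7] 46 232.7 235.5
top cartridge_fin 0.95 [171.2, 229.5, 30.6, 17.3] 461 184.8 236.5
top cartridge_fin 0.64 [252.3, 216.3, 19.3, 19.4] 326 260.1 225.8
top cartridge_fin 0.6 [269.5, 268.5, 26.3, 19.4] 389 282.9 277.7
top cartridge_fin 0.44 [402.7, 120.5, 69.4, 56.7] 962 437.7 150.7
top spice_jar 0.6 [310.0, 248.1, 18.0, 20.0] 240 317.4 261.2
top spice_jar 0.27 [380.9, 212.2, 47.3, 48.9] 1712 404.0 235.7
scene head 0.58 [338.5, 149.3, 46.6, 46.7] 1250 362.1 175.9
scene cartridge 0.93 [308.1, 138.9, 14.0, 38.0] 405 317.4 157.3
scene cartridge 0.91 [394.3, 134.7, 14.6, 34.2] 426 401.7 153.1
scene cartridge 0.63 [347.0, 130.4, 13.5, 26.9] 321 352.9 142.5
scene cartridge 0.6 [345.4, 158.4, 16.8, 18.7] 253 353.8 166.7
scene dish 0.89 [214.5, 198.2, 41.5, 38.5] 1154 234.3 218.7
scene shutoff_grip 0.45 [362.9, 149.8, 10.8, 13.8] 63 368.7 157.1
scene shutoff_grip 0.23 [311.5, 237.1, 66.0, 51.9] 2874 344.7 260.7
scene cartridge_fin 0.98 [312.0, 139.8, 13.0, 32.0] 443 317.8 157.7
scene cartridge_fin 0.72 [395.6, 133.2, 17.5, 33.5] 437 401.6 152.7
scene cartridge_fin 0.63 [343.9, 126.2, 17.8, 30.8] 335 352.9 142.4
scene cartridge_fin 0.6 [348.6, 155.2, 15.1, 25.7] 295 353.8 166.2
scene spice_jar 0.76 [294.6, 158.1, 14.3, 30.0] 324 298.2 175.1
scene spice_jar 0.45 [346.4, 153.3, 17.9, 22.5] 281 353.5 165.3
```

Candidates in the top view: blue cartridge in the well (261,226), brown (185,236), yellow (229,281), yellow (283,278). By the description it must be the blue one. I'll check it in a close crop.

```bash
python3 - <<'E'
import cv2
from h import *
a=cv2.imread("pics/top0.png")[190:260,200:300];b=cv2.imread("pics/scene0.png")[120:205,325:410]
a=cv2.resize(a,(560,392),interpolation=cv2.INTER_CUBIC);b=cv2.resize(b,(392,392),interpolation=cv2.INTER_CUBIC)
cv2.imwrite("pics/crop0.png",np.hstack([a,b])[:, :952]) 
cv2.imwrite("pics/crop0.png",cv2.resize(np.hstack([a,b]),(800,330)))
print(onz("top",(261,226),138),onz("top",(404,236),7),onz("top",(233,236),112),onz("top",(317,261),90),onz("top",(283,277),120),onz("top",(229,281),120),onz("top",(185,236),120))
print(onz("scene",(234.5,219),7))
E
```

```text
[506.20814253 198.08488922 138.        ] [ 475.68998752 -210.63204402    7.        ] [478.35542145 279.34797193 112.        ] [409.21862284  49.53332375  90.        ] [368.89905695 140.4566877  120.        ] [356.96337972 287.05116828 120.        ] [477.73653524 410.36188832 120.        ]
[ 468.69572539 -209.51224992    7.        ]
```

View pics/crop0.png

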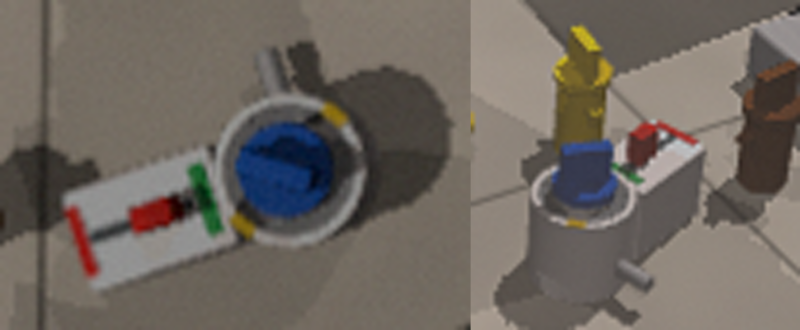

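The crop confirms it: the blue cap and fin sit in the white well at (285,170), with yellow slot marks at (335,113) and (243,225). The red tab at (155,213) is near the green mark. Next I'll move over the filter for a wrist view.

```bash
cat >> h.py <<'E'
def plan(tgt,yaw_y,vmax=40,wmax=7.0,s=None):
    """rows from the present pose to tgt, tool down with jaw axis at yaw_y deg"""
    import math
    s=s or readout.observe();P=np.array(s["position"]);R=np.array(s["eef_rot"])
    y=math.radians(yaw_y);Y=np.array([math.cos(y),math.sin(y),0]);Z=np.array([0,0,-1.]);X=np.cross(Y,Z)
    Rt=np.c_[X,Y,Z];rv=cv2.Rodrigues(R.T@Rt)[0].ravel()
    d=np.array(tgt,float)-P
    n=int(max(np.ceil(np.linalg.norm(d)/vmax),np.ceil(np.degrees(np.linalg.norm(rv))/wmax),1))
    for i in range(n):
        Ri=R@cv2.Rodrigues(rv*i/n)[0];l=Ri.T@(d/n)/80;w=rv/n/np.pi
        print('{'+','.join(f'"{k}":{v:.4f}' for k,v in zip(["x","y","z","rx","ry","rz"],[*l,*w]))+'},')
def yawy(s): return np.degrees(np.arctan2(s["eef_rot"][1][1],s["eef_rot"][0][1]))
E
python3 - <<'E'
from h import *
s=readout.observe();s=dict(s)
plan((200,-560,340),-75,s=s)
s["position"]=[200,-560,340];s["eef_rot"]=np.array(s["eef_rot"])
print();plan((440,-320,340),-65,s=s)
for b in [(490,362)]:print(onz("top",b,0),onz("top",b,200))
print(onz("top",(507,165),200),onz("top",(507,290),200))
E
```

```text
{"x":0.2132,"y":-0.1357,"z":-0.3945,"rx":0.0000,"ry":0.0000,"rz":-0.0005},
{"x":0.2135,"y":-0.1354,"z":-0.3945,"rx":0.0000,"ry":0.0000,"rz":-0.0005},
{"x":0.2137,"y":-0.1351,"z":-0.3945,"rx":0.0000,"ry":0.0000,"rz":-0.0005},

{"x":0.4071,"y":-0.2377,"z":-0.0000,"rx":0.0000,"ry":0.0000,"rz":-0.0063},
{"x":0.4117,"y":-0.2296,"z":-0.0000,"rx":0.0000,"ry":0.0000,"rz":-0.0063},
{"x":0.4162,"y":-0.2213,"z":-0.0000,"rx":0.0000,"ry":0.0000,"rz":-0.0063},
{"x":0.4206,"y":-0.2130,"z":-0.0000,"rx":0.0000,"ry":0.0000,"rz":-0.0063},
{"x":0.4247,"y":-0.2045,"z":-0.0000,"rx":0.0000,"ry":0.0000,"rz":-0.0063},
{"x":0.4287,"y":-0.1960,"z":-0.0000,"rx":0.0000,"ry":0.0000,"rz":-0.0063},
{"x":0.4325,"y":-0.1874,"z":-0.0000,"rx":0.0000,"ry":0.0000,"rz":-0.0063},
{"x":0.4362,"y":-0.1788,"z":-0.0000,"rx":0.0000,"ry":0.0000,"rz":-0.0063},
{"x":0.4397,"y":-0.1700,"z":-0.0000,"rx":0.0000,"ry":0.0000,"rz":-0.0063},
[  88.6369328  -477.88738272    0.        ] [ 162.87188284 -389.80540761  200.        ]
[ 663.30064838 -441.52977532  200.        ] [ 344.2369974  -434.27030625  200.        ]
```

>>> servo_tool --commands '[{"x": 0.213, "y": -0.135, "z": -0.395}, {"x": 0.213, "y": -0.135, "z": -0.395}, {"x": 0.213, "y": -0.135, "z": -0.395}, {"x": 0.42, "y": -0.23, "z": -0.05}, {"x": 0.42, "y": -0.23}, {"x": 0.42, "y": -0.23}, {"x": 0.42, "y": -0.23}, {"x": 0.42, "y": -0.23}, {"x": 0.42, "y": -0.23}, {"x": 0.42, "y": -0.23}, {"x": 0.42, "y": -0.23}, {"x": 0.42, "y": -0.23}]'

```text
$.commands[0]: bad value
```

```bash
python3 - <<'E'
from h import *
s=readout.observe();print(s["position"],yawy(s));plan((500,195,235),-10)
E
```

```text
[ 158.77611161 -604.51988645  245.32864784] -75.28512131688713
{"x":0.3029,"y":-0.3901,"z":0.0058,"rx":0.0000,"ry":0.0000,"rz":-0.0165},
{"x":0.3227,"y":-0.3739,"z":0.0058,"rx":0.0000,"ry":0.0000,"rz":-0.0165},
{"x":0.3416,"y":-0.3567,"z":0.0058,"rx":0.0000,"ry":0.0000,"rz":-0.0165},
{"x":0.3596,"y":-0.3386,"z":0.0058,"rx":0.0000,"ry":0.0000,"rz":-0.0165},
{"x":0.3767,"y":-0.3195,"z":0.0058,"rx":0.0000,"ry":0.0000,"rz":-0.0165},
{"x":0.3927,"y":-0.2996,"z":0.0058,"rx":0.0000,"ry":0.0000,"rz":-0.0165},
{"x":0.4077,"y":-0.2788,"z":0.0058,"rx":0.0000,"ry":0.0000,"rz":-0.0165},
{"x":0.4216,"y":-0.2573,"z":0.0058,"rx":0.0000,"ry":0.0000,"rz":-0.0165},
{"x":0.4343,"y":-0.2352,"z":0.0058,"rx":0.0000,"ry":0.0000,"rz":-0.0165},
{"x":0.4459,"y":-0.2124,"z":0.0058,"rx":0.0000,"ry":0.0000,"rz":-0.0165},
{"x":0.4563,"y":-0.1890,"z":0.0058,"rx":0.0000,"ry":0.0000,"rz":-0.0165},
{"x":0.4655,"y":-0.1651,"z":0.0059,"rx":0.0000,"ry":0.0000,"rz":-0.0165},
{"x":0.4734,"y":-0.1408,"z":0.0059,"rx":0.0000,"ry":0.0000,"rz":-0.0165},
{"x":0.4801,"y":-0.1161,"z":0.0059,"rx":0.0000,"ry":0.0000,"rz":-0.0165},
{"x":0.4854,"y":-0.0911,"z":0.0059,"rx":0.0000,"ry":0.0000,"rz":-0.0165},
{"x":0.4895,"y":-0.0658,"z":0.0059,"rx":0.0000,"ry":0.0000,"rz":-0.0165},
{"x":0.4923,"y":-0.0404,"z":0.0059,"rx":0.0000,"ry":0.0000,"rz":-0.0165},
{"x":0.4937,"y":-0.0149,"z":0.0059,"rx":0.0000,"ry":0.0000,"rz":-0.0165},
{"x":0.4938,"y":0.0107,"z":0.0059,"rx":0.0000,"ry":0.0000,"rz":-0.0165},
{"x":0.4926,"y":0.0363,"z":0.0059,"rx":0.0000,"ry":0.0000,"rz":-0.0165},
{"x":0.4900,"y":0.0617,"z":0.0059,"rx":0.0000,"ry":0.0000,"rz":-0.0165},
{"x":0.4862,"y":0.0870,"z":0.0059,"rx":0.0000,"ry":0.0000,"rz":-0.0165},
```

>>> servo_tool --commands '[{"x": 0.21, "y": -0.13, "z": -0.4, "rx": 0, "ry": 0, "rz": 0}, {"x": 0.21, "y": -0.13, "z": -0.4, "rx": 0, "ry": 0, "rz": 0}, {"x": 0.21, "y": -0.13, "z": -0.4, "rx": 0, "ry": 0, "rz": 0}, {"x": 0.42, "y": -0.23, "z": 0, "rx": 0, "ry": 0, "rz": 0}, {"x": 0.42, "y": -0.23, "z": 0, "rx": 0, "ry": 0, "rz": 0}, {"x": 0.42, "y": -0.23, "z": 0, "rx": 0, "ry": 0, "rz": 0}, {"x": 0.42, "y": -0.23, "z": 0, "rx": 0, "ry": 0, "rz": 0}, {"x": 0.42, "y": -0.23, "z": 0, "rx": 0, "ry": 0, "rz": 0}, {"x": 0.42, "y": -0.23, "z": 0, "rx": 0, "ry": 0, "rz": 0}, {"x": 0.42, "y": -0.23, "z": 0, "rx": 0, "ry": 0, "rz": 0}, {"x": 0.42, "y": -0.23, "z": 0, "rx": 0, "ry": 0, "rz": 0}, {"x": 0.42, "y": -0.23, "z": 0, "rx": 0, "ry": 0, "rz": 0}]'

```text
t: 1.75
position: [457.2, -317.4, 346.8]
eef_rot: [[0.97, 0.243, 0.003], [0.243, -0.97, -0.002], [0.002, 0.002, -1.0]]
ft_force: [0.3, -0.4, 0.9]
finger_gap: 85.2
```

```bash
python3 - <<'E'
from h import *
s=readout.observe();print(s["t"],s["position"],yawy(s));plan((500,195,235),-10)
E
```

```text
1.75 [ 457.22821994 -317.39674621  346.79287311] -75.9359732472094
{"x":0.1480,"y":-0.4348,"z":0.0991,"rx":0.0001,"ry":-0.0000,"rz":-0.0262},
{"x":0.1832,"y":-0.4211,"z":0.0992,"rx":0.0001,"ry":-0.0000,"rz":-0.0262},
{"x":0.2172,"y":-0.4046,"z":0.0993,"rx":0.0001,"ry":-0.0000,"rz":-0.0262},
{"x":0.2496,"y":-0.3854,"z":0.0994,"rx":0.0001,"ry":-0.0000,"rz":-0.0262},
{"x":0.2805,"y":-0.3636,"z":0.0994,"rx":0.0001,"ry":-0.0000,"rz":-0.0262},
{"x":0.3094,"y":-0.3393,"z":0.0995,"rx":0.0001,"ry":-0.0000,"rz":-0.0262},
{"x":0.3362,"y":-0.3127,"z":0.0996,"rx":0.0001,"ry":-0.0000,"rz":-0.0262},
{"x":0.3607,"y":-0.2840,"z":0.0996,"rx":0.0001,"ry":-0.0000,"rz":-0.0262},
{"x":0.3828,"y":-0.2534,"z":0.0997,"rx":0.0001,"ry":-0.0000,"rz":-0.0262},
{"x":0.4023,"y":-0.2211,"z":0.0997,"rx":0.0001,"ry":-0.0000,"rz":-0.0262},
{"x":0.4191,"y":-0.1873,"z":0.0998,"rx":0.0001,"ry":-0.0000,"rz":-0.0262},
{"x":0.4331,"y":-0.1522,"z":0.0998,"rx":0.0001,"ry":-0.0000,"rz":-0.0262},
{"x":0.4442,"y":-0.1161,"z":0.0998,"rx":0.0001,"ry":-0.0000,"rz":-0.0262},
{"x":0.4522,"y":-0.0793,"z":0.0998,"rx":0.0001,"ry":-0.0000,"rz":-0.0262},
```

>>> servo_tool --commands '[{"x": 0.148, "y": -0.435, "z": 0.1, "rx": 0, "ry": 0, "rz": -0.026}, {"x": 0.183, "y": -0.421, "z": 0.1, "rx": 0, "ry": 0, "rz": -0.026}, {"x": 0.217, "y": -0.405, "z": 0.1, "rx": 0, "ry": 0, "rz": -0.026}, {"x": 0.25, "y": -0.385, "z": 0.1, "rx": 0, "ry": 0, "rz": -0.026}, {"x": 0.28, "y": -0.364, "z": 0.1, "rx": 0, "ry": 0, "rz": -0.026}, {"x": 0.309, "y": -0.339, "z": 0.1, "rx": 0, "ry": 0, "rz": -0.026}, {"x": 0.336, "y": -0.313, "z": 0.1, "rx": 0, "ry": 0, "rz": -0.026}, {"x": 0.361, "y": -0.284, "z": 0.1, "rx": 0, "ry": 0, "rz": -0.026}, {"x": 0.383, "y": -0.253, "z": 0.1, "rx": 0, "ry": 0, "rz": -0.026}, {"x": 0.402, "y": -0.221, "z": 0.1, "rx": 0, "ry": 0, "rz": -0.026}, {"x": 0.419, "y": -0.187, "z": 0.1, "rx": 0, "ry": 0, "rz": -0.026}, {"x": 0.433, "y": -0.152, "z": 0.1, "rx": 0, "ry": 0, "rz": -0.026}]'

```text
t: 2.75
position: [490.2, 142.5, 247.7]
eef_rot: [[0.296, 0.955, 0.011], [0.955, -0.296, -0.004], [-0.001, 0.012, -1.0]]
ft_force: [0.4, 0.0, -0.2]
finger_gap: 85.4
```

```bash
python3 - <<'E'
from h import *
s=readout.observe();print(s["t"],s["position"],yawy(s),s["joint_positions"]);plan((500,200,225),0)
E
```

```text
2.75 [490.22729285 142.47576382 247.70528754] -17.20836261752049 [  8.95434448  18.49886409 105.27222941  -0.42114261  55.62298248
  26.39893311]
{"x":0.2411,"y":-0.0332,"z":0.0940,"rx":0.0013,"ry":0.0003,"rz":-0.0319},
{"x":0.2431,"y":-0.0085,"z":0.0943,"rx":0.0013,"ry":0.0003,"rz":-0.0319},
{"x":0.2426,"y":0.0162,"z":0.0945,"rx":0.0013,"ry":0.0003,"rz":-0.0319},
```

>>> servo_tool --commands '[{"x": 0.242, "y": -0.033, "z": 0.094, "rx": 0.001, "ry": 0, "rz": -0.032}, {"x": 0.243, "y": -0.008, "z": 0.094, "rx": 0.001, "ry": 0, "rz": -0.032}, {"x": 0.243, "y": 0.016, "z": 0.094, "rx": 0.001, "ry": 0, "rz": -0.032}, {"x": 0, "y": 0, "z": 0, "rx": 0, "ry": 0, "rz": 0}, {"x": 0, "y": 0, "z": 0, "rx": 0, "ry": 0, "rz": 0}]'

```text
t: 3.17
position: [498.4, 210.3, 222.6]
eef_rot: [[-0.029, 1.0, 0.001], [1.0, 0.029, -0.003], [-0.003, 0.001, -1.0]]
ft_force: [0.6, 0.7, 0.2]
finger_gap: 85.6
```

```bash
python3 - <<'E'
from h import *
import pickle
s=readout.observe();print(s["t"],s["position"],yawy(s));pickle.dump(s,open("s1.pkl","wb"))
im=eyes.snapshot("wrist");cv2.imwrite("pics/w1.png",im[:,:,::-1])
im=eyes.snapshot("scene");cv2.imwrite("pics/s1.png",im[:,:,::-1])
E
```

```text
3.1667 [498.36130919 210.25504132 222.56056109] 1.6371702130528414
```

View pics/w1.png

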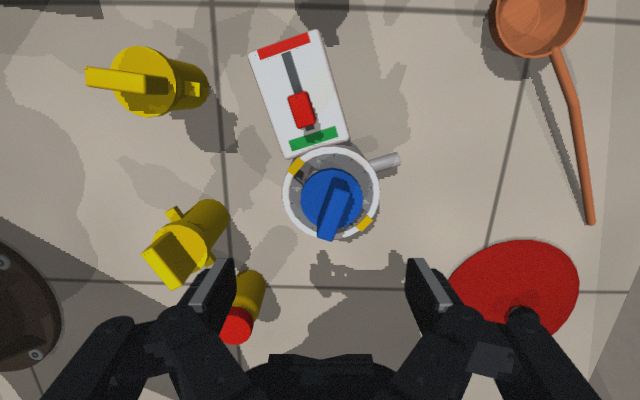

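```bash
python3 - <<'E'
import cv2
a=cv2.imread("pics/w1.png")[20:250,230:430]
cv2.imwrite("pics/w1c.png",cv2.resize(a,(520,598),interpolation=cv2.INTER_CUBIC))
E
```

```text
(no output)
```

View pics/w1c.png

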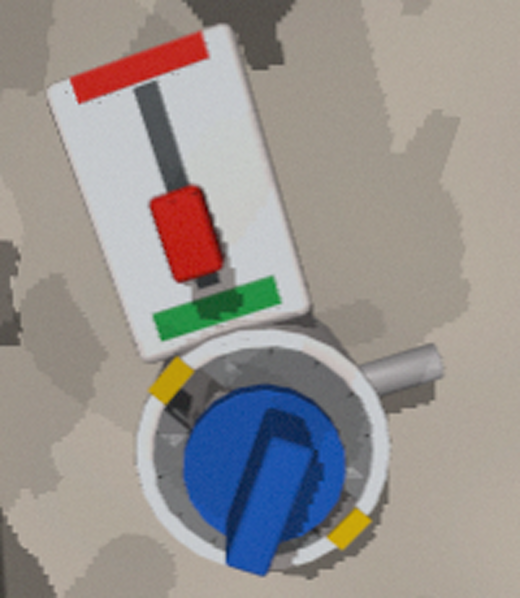

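```bash
python3 - <<'E'
from h import *
import pickle
s=pickle.load(open("s1.pkl","rb"))
f=lambda p,z: onz("wrist",(230+(p[0]+.5)/2.6-.5,20+(p[1]+.5)/2.6-.5),z,s)
A=[f(p,80) for p in [(48,92),(230,26),(308,310),(145,358)]]
print("block",np.round(A,1)); print("width",np.linalg.norm(A[0]-A[1]))
d=A[0]-A[3]+A[1]-A[2];print("yaw head y",np.degrees(np.arctan2(d[1],d[0])))
d2=A[1]-A[0];print("end edge ang (x)",np.degrees(np.arctan2(d2[1],d2[0])))
print("endmid",(A[0]+A[1])/2)
print("rim",f((262,448),87), np.linalg.norm(f((137,448),87)-f((388,448),87)),np.linalg.norm(f((262,330),87)-f((262,566),87)))
a,b=f((171,381),87),f((350,529),87);print("slots",a,b,(a+b)/2,np.linalg.norm(a-b),np.degrees(np.arctan2(*(a-b)[1::-1])))
T=[f(p,112) for p in [(150,203),(203,185),(222,265),(180,280)]];print("tab",np.round(T,1),np.mean(T,0))
F=[f(p,138) for p in [(273,437),(311,450),(268,576),(228,562)]];print("fin",np.round(F,1),np.mean(F,0));g=F[0]+F[1]-F[2]-F[3];print(np.linalg.norm(g)/2,np.degrees(np.arctan2(g[1],g[0])),np.linalg.norm(F[0]-F[1]))
E
```

```text
block [[436.9 325.3  80. ]
 [494.2 345.5  80. ]
 [523.4 258.9  80. ]
 [467.1 240.6  80. ]]
width 60.8129533035787
yaw head y 109.11331725190465
end edge ang (x) 19.469698696432157
endmid [465.56287764 335.40887499  80.        ]
rim [509.2064123 210.7567823  87.       ] 89.42717420043594 88.4111561853473
slots [476.78002708 234.16761673  87.        ] [542.95911281 180.3076493   87.        ] [509.86956995 207.23763302  87.        ] 85.32624144763038 140.85951858470992
tab [[472.4 292.6 112. ]
 [487.8 298.  112. ]
 [493.8 275.6 112. ]
 [481.3 270.9 112. ]] [483.86379269 284.28714412 112.        ]
fin [[509.9 230.3 138. ]
 [520.9 226.7 138. ]
 [510.3 186.1 138. ]
 [498.  190.5 138. ]] [509.7727319 208.3625552 138.       ]
41.734282101137815 74.35271193471772 11.660559913401968
```

The wrist view shows the head centre near (510,208), the slots at 141°, the fin at 74° (about 66° short) and the tab at (484,284) with its sliding direction at 109°. These agree with the given sizes. I'll move over the tab.

```bash
python3 - <<'E'
from h import *
plan((483.5,284.5,140),19.4)
E
```

```text
{"x":0.3154,"y":-0.0544,"z":0.3447,"rx":0.0001,"ry":0.0003,"rz":-0.0331},
{"x":0.3191,"y":-0.0213,"z":0.3450,"rx":0.0001,"ry":0.0003,"rz":-0.0331},
{"x":0.3192,"y":0.0120,"z":0.3452,"rx":0.0001,"ry":0.0003,"rz":-0.0331},
```

>>> servo_tool --commands '[{"x": 0.315, "y": -0.054, "z": 0.345, "rx": 0, "ry": 0, "rz": -0.033}, {"x": 0.319, "y": -0.021, "z": 0.345, "rx": 0, "ry": 0, "rz": -0.033}, {"x": 0.319, "y": 0.012, "z": 0.345, "rx": 0, "ry": 0, "rz": -0.033}, {"x": 0, "y": 0, "z": 0, "rx": 0, "ry": 0, "rz": 0}, {"x": 0, "y": 0, "z": 0, "rx": 0, "ry": 0, "rz": 0}]' --claw 55 --grip_force 30

```text
t: 3.68
position: [486.6, 282.3, 141.0]
eef_rot: [[-0.329, 0.944, 0.01], [0.944, 0.329, -0.0], [-0.004, 0.009, -1.0]]
ft_force: [0.5, -0.8, -0.7]
finger_gap: 47.0
```

```bash
python3 - <<'E'
from h import *
s=readout.observe();print(s["position"],yawy(s))
im=eyes.snapshot("wrist");cv2.imwrite("pics/w2.png",im[:,:,::-1])
plan((483.5,284.5,100),19.4,vmax=20)
E
```

```text
[486.60861891 282.28208714 141.0308191 ] 19.226037261673127
{"x":0.0144,"y":-0.0097,"z":0.1709,"rx":0.0009,"ry":0.0004,"rz":-0.0004},
{"x":0.0142,"y":-0.0092,"z":0.1709,"rx":0.0009,"ry":0.0004,"rz":-0.0004},
{"x":0.0141,"y":-0.0087,"z":0.1710,"rx":0.0009,"ry":0.0004,"rz":-0.0004},
```

View pics/w2.png

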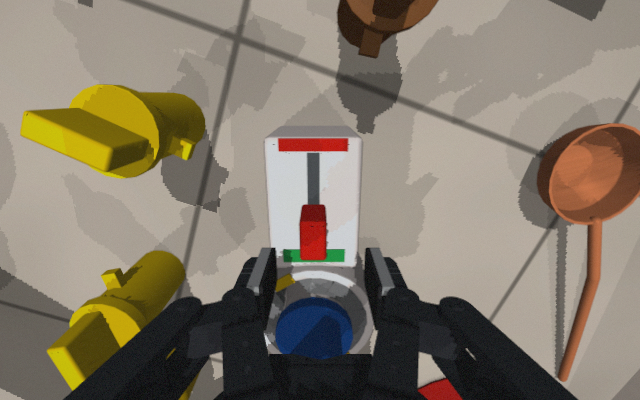

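The tab shows at (313,232), midway between the fingers to within about 3 mm. I'll descend with the small correction, then close.

>>> servo_tool --commands '[{"x": 0.014, "y": -0.011, "z": 0.17, "rx": 0.001, "ry": 0, "rz": 0}, {"x": 0.014, "y": -0.011, "z": 0.17, "rx": 0.001, "ry": 0, "rz": 0}, {"x": 0.014, "y": -0.011, "z": 0.17, "rx": 0.001, "ry": 0, "rz": 0}, {"x": 0, "y": 0, "z": 0, "rx": 0, "ry": 0, "rz": 0}, {"x": 0, "y": 0, "z": 0, "rx": 0, "ry": 0, "rz": 0}]'

```text
t: 4.15
position: [487.3, 279.6, 105.9]
eef_rot: [[-0.313, 0.95, 0.009], [0.95, 0.313, -0.0], [-0.003, 0.009, -1.0]]
ft_force: [0.1, -0.1, 0.4]
finger_gap: 47.1
```

```bash
python3 - <<'E'
from h import *
s=readout.observe();print(s["position"],yawy(s))
im=eyes.snapshot("wrist");cv2.imwrite("pics/w3.png",im[120:,130:510,::-1])
E
```

```text
[487.33762098 279.61199827 105.87421165] 18.26197280753171
```

View pics/w3.png

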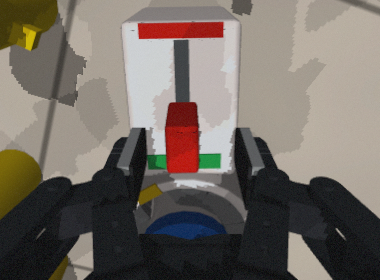

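>>> servo_tool --commands '[{"x": 0.073, "y": -0.026, "z": 0.06, "rx": 0.003, "ry": 0, "rz": -0.006}, {"x": 0, "y": 0, "z": 0, "rx": 0, "ry": 0, "rz": 0}, {"x": 0, "y": 0, "z": 0, "rx": 0, "ry": 0, "rz": 0}]'

```text
t: 4.45
position: [484.7, 284.2, 103.8]
eef_rot: [[-0.33, 0.944, 0.003], [0.944, 0.33, -0.002], [-0.003, 0.003, -1.0]]
ft_force: [-0.3, -0.4, -0.4]
finger_gap: 46.7
```

```bash
python3 - <<'E'
from h import *
s=readout.observe();print(s["t"],s["position"],yawy(s),s["joint_positions"],s["dq"])
E
```

```text
4.45 [484.70904002 284.19665689 103.78999114] 19.285709905134677 [ 23.72739536  33.51542455 106.09013566  -0.28166846  40.26101342
   4.65663743] [ 0.28335129 -0.26260737 -0.03103137  0.29267276  0.46346964 -0.4090076 ]
```

>>> servo_tool --commands '[{"x": 0, "y": -0.012, "z": 0.06, "rx": 0, "ry": 0, "rz": 0}, {"x": 0, "y": 0, "z": 0, "rx": 0, "ry": 0, "rz": 0}]'

```text
t: 4.62
position: [484.0, 284.1, 99.5]
eef_rot: [[-0.33, 0.944, 0.005], [0.944, 0.33, -0.001], [-0.003, 0.004, -1.0]]
ft_force: [-0.1, -0.3, 0.1]
finger_gap: 47.1
```

>>> servo_tool --commands '[{"x": 0, "y": 0, "z": 0, "rx": 0, "ry": 0, "rz": 0}, {"x": 0, "y": 0, "z": 0, "rx": 0, "ry": 0, "rz": 0}, {"x": 0, "y": 0, "z": 0, "rx": 0, "ry": 0, "rz": 0}, {"x": 0, "y": 0, "z": 0, "rx": 0, "ry": 0, "rz": 0}, {"x": 0, "y": 0, "z": 0, "rx": 0, "ry": 0, "rz": 0}]' --claw 0 --grip_force 30

```text
t: 5.03
position: [481.9, 283.5, 99.6]
eef_rot: [[-0.33, 0.944, 0.0], [0.944, 0.33, -0.003], [-0.003, -0.001, -1.0]]
ft_force: [0.6, 1.2, -2.7]
finger_gap: 15.5
```

>>> servo_tool --commands '[{"x": 0.09, "y": 0, "z": 0, "rx": 0, "ry": 0, "rz": 0}, {"x": 0.09, "y": 0, "z": 0, "rx": 0, "ry": 0, "rz": 0}, {"x": 0.09, "y": 0, "z": 0, "rx": 0, "ry": 0, "rz": 0}, {"x": 0.09, "y": 0, "z": 0, "rx": 0, "ry": 0, "rz": 0}, {"x": 0.09, "y": 0, "z": 0, "rx": 0, "ry": 0, "rz": 0}]'

```text
t: 5.45
position: [469.9, 318.0, 99.5]
eef_rot: [[-0.33, 0.944, 0.0], [0.944, 0.33, -0.007], [-0.006, -0.002, -1.0]]
ft_force: [16.5, -41.5, 1.2]
finger_gap: 15.6
```

It moved about 36.5 mm and met 45 N, so it's at the end stop. I'll release and back off upward.

>>> servo_tool --commands '[{"x": 0, "y": 0, "z": 0, "rx": 0, "ry": 0, "rz": 0}, {"x": 0, "y": 0, "z": 0, "rx": 0, "ry": 0, "rz": 0}, {"x": 0, "y": 0, "z": 0, "rx": 0, "ry": 0, "rz": 0}, {"x": 0, "y": 0, "z": 0, "rx": 0, "ry": 0, "rz": 0}]' --claw 55

```text
t: 5.78
position: [468.8, 321.2, 99.4]
eef_rot: [[-0.333, 0.943, 0.001], [0.943, 0.333, -0.006], [-0.006, -0.001, -1.0]]
ft_force: [-0.4, -0.5, -0.4]
finger_gap: 46.8
```

```bash
python3 - <<'E'
from h import *
s=readout.observe();print(s["t"],s["position"],yawy(s),s["finger_gap"],s["ft_force"])
plan((s["position"][0],s["position"][1],185),10,vmax=40)
s=dict(s);p=s["position"].copy();p[2]=185;s["position"]=p
y=np.radians(10);Y=np.array([np.cos(y),np.sin(y),0]);Z=np.array([0,0,-1.]);s["eef_rot"]=np.c_[np.cross(Y,Z),Y,Z]
print();plan((509.8,208.5,185),-15.6,s=s)
E
```

```text
5.7833 [468.78044615 321.16593358  99.35547688] 19.43072430696119 46.781734507586464 [-0.38979125 -0.50114263 -0.41890076]
{"x":-0.0022,"y":-0.0005,"z":-0.3568,"rx":-0.0001,"ry":0.0007,"rz":0.0175},
{"x":-0.0015,"y":-0.0003,"z":-0.3568,"rx":-0.0001,"ry":0.0007,"rz":0.0175},
{"x":-0.0007,"y":-0.0001,"z":-0.3569,"rx":-0.0001,"ry":0.0007,"rz":0.0175},

{"x":-0.3690,"y":0.0651,"z":0.0000,"rx":0.0000,"ry":0.0000,"rz":0.0356},
{"x":-0.3594,"y":0.1058,"z":0.0000,"rx":0.0000,"ry":0.0000,"rz":0.0356},
{"x":-0.3454,"y":0.1452,"z":0.0000,"rx":0.0000,"ry":0.0000,"rz":0.0356},
{"x":-0.3271,"y":0.1828,"z":0.0000,"rx":0.0000,"ry":0.0000,"rz":0.0356},
```

>>> servo_tool --commands '[{"x": 0, "y": 0, "z": -0.36, "rx": 0, "ry": 0, "rz": 0}, {"x": 0, "y": 0, "z": -0.36, "rx": 0, "ry": 0, "rz": 0.017}, {"x": 0, "y": 0, "z": -0.36, "rx": 0, "ry": 0, "rz": 0.035}, {"x": -0.369, "y": 0.065, "z": 0, "rx": 0, "ry": 0, "rz": 0.036}, {"x": -0.36, "y": 0.106, "z": 0, "rx": 0, "ry": 0, "rz": 0.036}, {"x": -0.345, "y": 0.145, "z": 0, "rx": 0, "ry": 0, "rz": 0.036}, {"x": -0.327, "y": 0.183, "z": 0, "rx": 0, "ry": 0, "rz": 0.036}, {"x": 0, "y": 0, "z": 0, "rx": 0, "ry": 0, "rz": 0}, {"x": 0, "y": 0, "z": 0, "rx": 0, "ry": 0, "rz": 0}]'

```text
t: 6.53
position: [509.4, 207.2, 191.0]
eef_rot: [[0.299, 0.954, 0.002], [0.954, -0.299, -0.004], [-0.003, 0.003, -1.0]]
ft_force: [0.2, -0.1, -0.2]
finger_gap: 47.2
```

```bash
python3 - <<'E'
from h import *
import pickle
s=readout.observe();pickle.dump(s,open("s4.pkl","wb"));print(s["t"],s["position"],yawy(s),s["eef_rot"])
im=eyes.snapshot("wrist");cv2.imwrite("pics/w4.png",im[:,:,::-1])
plan((509.8,208.5,185),-15.6)
E
```

```text
6.5333 [509.42099831 207.15585961 190.96092125] -17.39240891291902 [[ 0.29892288  0.954275    0.00208409]
 [ 0.95427156 -0.29891281 -0.00411398]
 [-0.00330291  0.00321855 -0.99998937]]
{"x":0.0147,"y":0.0005,"z":0.0738,"rx":0.0010,"ry":0.0011,"rz":-0.0097},
```

View pics/w4.png

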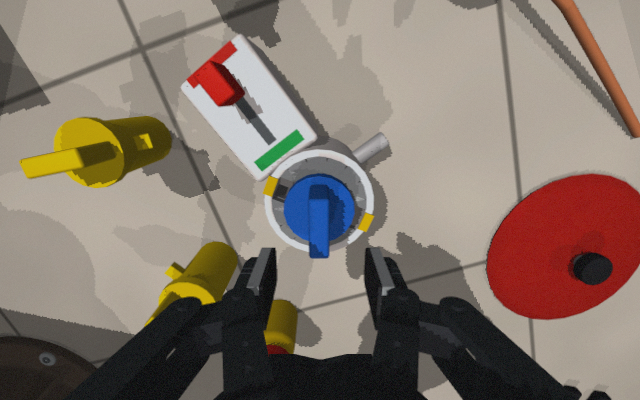

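```bash
python3 - <<'E'
import cv2
a=cv2.imread("pics/w4.png")[140:265,255:385]
cv2.imwrite("pics/w4c.png",cv2.resize(a,(624,600),interpolation=cv2.INTER_CUBIC))
E
```

```text
(no output)
```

View pics/w4c.png

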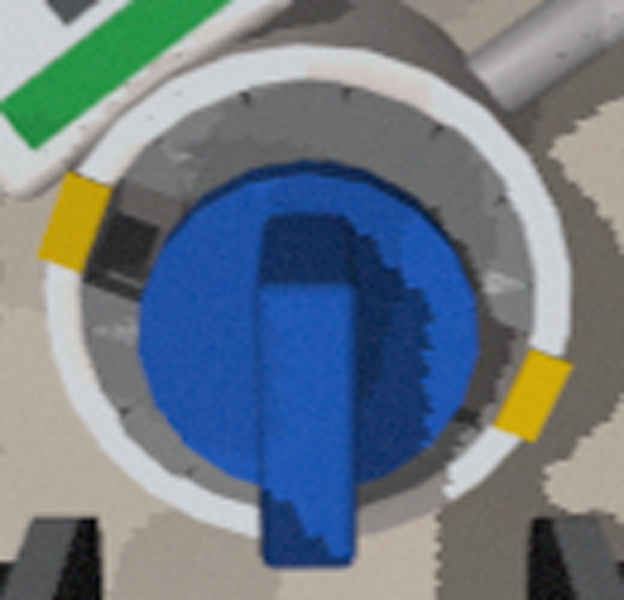

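```bash
python3 - <<'E'
from h import *
import pickle
s=pickle.load(open("s4.pkl","rb"))
f=lambda p,z: onz("wrist",(255+(p[0]+.5)/4.8-.5,140+(p[1]+.5)/4.8-.5),z,s)
F=[f(p,138) for p in [(258,283),(354,283),(356,566),(264,566)]];g=F[0]+F[1]-F[2]-F[3]
print("fin",np.mean(F,0),np.linalg.norm(g)/2,np.degrees(np.arctan2(g[1],g[0])),np.linalg.norm(F[0]-F[1]))
a,b=f((75,221),87),f((534,395),87);print("slots",(a+b)/2,np.linalg.norm(a-b),np.degrees(np.arctan2(*(a-b)[1::-1])))
plan((509.9,208.5,150),-16.8,vmax=20)
E
```

```text
fin [510.01509245 207.90457738 138.        ] 42.861138033556706 73.2482065833918 12.805328539335468
slots [509.96024951 206.9653998   87.        ] 85.2056529603228 140.5514919224465
{"x":0.0055,"y":0.0001,"z":0.1704,"rx":0.0003,"ry":0.0004,"rz":-0.0010},
{"x":0.0053,"y":0.0003,"z":0.1704,"rx":0.0003,"ry":0.0004,"rz":-0.0010},
{"x":0.0051,"y":0.0005,"z":0.1704,"rx":0.0003,"ry":0.0004,"rz":-0.0010},
```

>>> servo_tool --commands '[{"x": 0.005, "y": 0, "z": 0.22, "rx": 0, "ry": 0, "rz": -0.003}, {"x": 0.005, "y": 0, "z": 0.22, "rx": 0, "ry": 0, "rz": 0}, {"x": 0.005, "y": 0, "z": 0.2, "rx": 0, "ry": 0, "rz": 0}, {"x": 0.005, "y": 0, "z": 0.2, "rx": 0, "ry": 0, "rz": 0}, {"x": 0, "y": 0, "z": 0, "rx": 0, "ry": 0, "rz": 0}, {"x": 0, "y": 0, "z": 0, "rx": 0, "ry": 0, "rz": 0}]'

```text
t: 7.08
position: [509.0, 214.0, 122.1]
eef_rot: [[0.277, 0.961, 0.004], [0.961, -0.277, -0.003], [-0.001, 0.005, -1.0]]
ft_force: [0.1, -0.5, 0.8]
finger_gap: 47.1
```

```bash
python3 - <<'E'
from h import *
s=readout.observe();print(s["t"],s["position"],yawy(s),s["eef_rot"],s["ft_force"])
plan((510,208,121.5),-16.8,vmax=20)
E
```

```text
7.0833 [509.00362355 214.00576265 122.09228166] -16.072305665123263 [[ 0.27685616  0.96090208  0.00422696]
 [ 0.96091043 -0.27684705 -0.00261789]
 [-0.00134532  0.00478651 -0.99998764]] [ 0.11711619 -0.53417897  0.82027886]
{"x":-0.0687,"y":0.0327,"z":0.0077,"rx":0.0015,"ry":0.0004,"rz":0.0040},
```

>>> servo_tool --commands '[{"x": -0.069, "y": 0.033, "z": 0.008, "rx": 0.002, "ry": 0, "rz": 0.004}, {"x": 0, "y": 0, "z": 0, "rx": 0, "ry": 0, "rz": 0}, {"x": 0, "y": 0, "z": 0, "rx": 0, "ry": 0, "rz": 0}]'

```text
t: 7.33
position: [510.1, 209.0, 123.2]
eef_rot: [[0.287, 0.958, -0.001], [0.958, -0.287, -0.0], [-0.0, -0.001, -1.0]]
ft_force: [0.3, -0.6, 0.9]
finger_gap: 47.0
```

```bash
python3 - <<'E'
from h import *
s=readout.observe();print(s["t"],s["position"],yawy(s),s["ft_force"])
plan((510,208,121.5),-16.8,vmax=20)
E
```

```text
7.3333 [510.13932392 209.01864574 123.19547127] -16.674270976012867 [ 0.28196005 -0.61144209  0.85507925]
{"x":-0.0127,"y":0.0020,"z":0.0212,"rx":-0.0003,"ry":0.0001,"rz":0.0007},
```

>>> servo_tool --commands '[{"x": -0.013, "y": 0.002, "z": 0.01, "rx": 0, "ry": 0, "rz": 0}, {"x": 0, "y": 0, "z": 0, "rx": 0, "ry": 0, "rz": 0}, {"x": 0, "y": 0, "z": 0, "rx": 0, "ry": 0, "rz": 0}, {"x": 0, "y": 0, "z": 0, "rx": 0, "ry": 0, "rz": 0}, {"x": 0, "y": 0, "z": 0, "rx": 0, "ry": 0, "rz": 0}, {"x": 0, "y": 0, "z": 0, "rx": 0, "ry": 0, "rz": 0}]' --claw 0 --grip_force 70

```text
t: 7.83
position: [510.4, 207.7, 124.0]
eef_rot: [[0.287, 0.958, 0.001], [0.958, -0.287, 0.001], [0.001, 0.001, -1.0]]
ft_force: [0.1, 0.1, -2.3]
finger_gap: 13.4
```

```bash
python3 - <<'E'
from h import *
s=readout.observe();print(s["t"],s["position"],yawy(s),s["finger_gap"],s["ft_force"],s["torque"],s["joint_positions"])
E
```

```text
7.8333 [510.37304585 207.67518738 124.04973705] -16.696990018122612 13.373812486454716 [ 0.11216393  0.13414047 -2.26296926] [0.0312356  0.00926535 0.02415743] [1.52654684e+01 3.11072904e+01 1.06797888e+02 2.50781901e-02
 4.20134325e+01 3.19438075e+01]
```

The grip holds (13.4 mm). Now the anticlockwise turn, which is negative rz.

>>> servo_tool --commands '[{"x": 0, "y": 0, "z": 0, "rx": 0, "ry": 0, "rz": -0.036}, {"x": 0, "y": 0, "z": 0, "rx": 0, "ry": 0, "rz": -0.036}, {"x": 0, "y": 0, "z": 0, "rx": 0, "ry": 0, "rz": -0.036}]'

```text
t: 8.08
position: [510.1, 207.5, 123.9]
eef_rot: [[-0.056, 0.998, 0.001], [0.998, 0.056, 0.0], [0.0, 0.001, -1.0]]
ft_force: [-4.2, 2.0, 4.0]
finger_gap: 12.6
```

```bash
python3 - <<'E'
from h import *
s=readout.observe();print(s["t"],s["position"],yawy(s),s["finger_gap"],s["ft_force"],s["torque"])
plan((510.2,207.8,124),yawy(s)+36,wmax=6)
E
```

```text
8.0833 [510.13555865 207.5127855  123.94934681] 3.22250750196074 12.575129941575502 [-4.20879433  2.03283862  3.97787125] [ 0.32582314  0.75657197 -0.28899514]
{"x":0.0005,"y":0.0001,"z":-0.0001,"rx":0.0000,"ry":-0.0000,"rz":-0.0286},
{"x":0.0005,"y":0.0002,"z":-0.0001,"rx":0.0000,"ry":-0.0000,"rz":-0.0286},
{"x":0.0005,"y":0.0002,"z":-0.0001,"rx":0.0000,"ry":-0.0000,"rz":-0.0286},
{"x":0.0004,"y":0.0003,"z":-0.0001,"rx":0.0000,"ry":-0.0000,"rz":-0.0286},
{"x":0.0004,"y":0.0003,"z":-0.0001,"rx":0.0000,"ry":-0.0000,"rz":-0.0286},
{"x":0.0004,"y":0.0003,"z":-0.0001,"rx":0.0000,"ry":-0.0000,"rz":-0.0286},
{"x":0.0004,"y":0.0004,"z":-0.0001,"rx":0.0000,"ry":-0.0000,"rz":-0.0286},
```

>>> servo_tool --commands '[{"x": 0, "y": 0, "z": 0, "rx": 0, "ry": 0, "rz": -0.034}, {"x": 0, "y": 0, "z": 0, "rx": 0, "ry": 0, "rz": -0.034}, {"x": 0, "y": 0, "z": 0, "rx": 0, "ry": 0, "rz": -0.034}, {"x": 0, "y": 0, "z": 0, "rx": 0, "ry": 0, "rz": -0.034}, {"x": 0, "y": 0, "z": 0, "rx": 0, "ry": 0, "rz": -0.034}, {"x": 0, "y": 0, "z": 0, "rx": 0, "ry": 0, "rz": -0.034}, {"x": 0, "y": 0, "z": 0, "rx": 0, "ry": 0, "rz": -0.034}]'

```text
t: 8.67
position: [508.5, 207.7, 124.0]
eef_rot: [[-0.746, 0.666, -0.003], [0.666, 0.746, 0.0], [0.002, -0.002, -1.0]]
ft_force: [0.5, -0.2, -2.0]
finger_gap: 12.7
```

```bash
python3 - <<'E'
from h import *
s=readout.observe();print(s["t"],s["position"],yawy(s),s["finger_gap"],s["ft_force"],s["torque"])
E
```

```text
8.6667 [508.483171   207.72049232 124.04222556] 48.26169941716008 12.747102694988364 [ 0.54763666 -0.24349247 -2.01306543] [-0.10992862 -0.05740549 -0.02363964]
```

>>> servo_tool --commands '[{"x": -0.014, "y": 0.012, "z": 0, "rx": 0, "ry": 0, "rz": -0.018}, {"x": 0, "y": 0, "z": 0, "rx": 0, "ry": 0, "rz": -0.016}, {"x": 0, "y": 0, "z": 0, "rx": 0, "ry": 0, "rz": -0.008}]'

```text
t: 8.92
position: [508.4, 207.7, 124.1]
eef_rot: [[-0.834, 0.552, -0.007], [0.552, 0.834, 0.0], [0.006, -0.004, -1.0]]
ft_force: [1.8, 2.8, -3.5]
finger_gap: 12.7
```

```bash
python3 - <<'E'
from h import *
s=readout.observe();print(s["t"],s["position"],yawy(s),s["finger_gap"],s["ft_force"],s["torque"])
im=eyes.snapshot("wrist");cv2.imwrite("pics/w5.png",im[:,:,::-1])
E
```

```text
8.9167 [508.42899042 207.71104382 124.11901505] 56.46818540898194 12.666787892194753 [ 1.78014999  2.78301844 -3.4715705 ] [ 0.41961537 -0.37223026 -0.58399345]
```

View pics/w5.png

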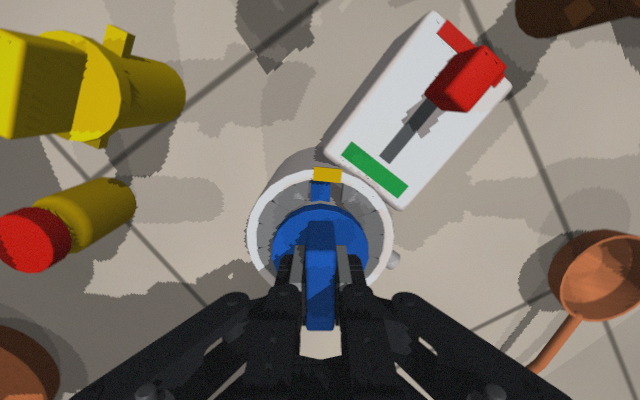

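The blue lug at (320,190) now sits just past the yellow slot mark at (327,175), and the torque shows light contact with the stop. I'll ease back about 3° and lift gently.

>>> servo_tool --commands '[{"x": 0, "y": 0, "z": 0, "rx": 0, "ry": 0, "rz": 0.018}, {"x": 0, "y": 0, "z": 0, "rx": 0, "ry": 0, "rz": 0}, {"x": 0, "y": 0, "z": -0.05, "rx": 0, "ry": 0, "rz": 0}, {"x": 0, "y": 0, "z": -0.1, "rx": 0, "ry": 0, "rz": 0}]'

```text
t: 9.3
position: [507.8, 207.6, 135.3]
eef_rot: [[-0.8, 0.599, -0.01], [0.599, 0.801, -0.001], [0.007, -0.006, -1.0]]
ft_force: [0.3, 0.4, -2.8]
finger_gap: 12.7
```

```bash
python3 - <<'E'
from h import *
s=readout.observe();print(s["t"],s["position"],yawy(s),s["finger_gap"],s["ft_force"],s["torque"])
E
```

```text
9.3 [507.84160676 207.63025844 135.25805857] 53.18123898550868 12.708489667084171 [ 0.30674619  0.38727905 -2.77669133] [-0.04263104  0.0186091  -0.02061889]
```

>>> servo_tool --commands '[{"x": -0.012, "y": 0.01, "z": -0.12, "rx": -0.002, "ry": -0.002, "rz": 0.002}, {"x": 0, "y": 0, "z": -0.15, "rx": 0, "ry": 0, "rz": 0}, {"x": 0, "y": 0, "z": -0.15, "rx": 0, "ry": 0, "rz": 0}, {"x": 0, "y": 0, "z": -0.15, "rx": 0, "ry": 0, "rz": 0}]'

```text
t: 9.63
position: [509.0, 207.4, 184.5]
eef_rot: [[-0.798, 0.603, -0.001], [0.603, 0.798, -0.0], [0.001, -0.001, -1.0]]
ft_force: [0.5, 0.4, -3.4]
finger_gap: 12.8
```

```bash
python3 - <<'E'
from h import *
s=readout.observe();print(s["t"],s["position"],yawy(s),s["finger_gap"],s["ft_force"],s["torque"],s["eef_rot"])
E
```

```text
9.6333 [508.97873387 207.3797751  184.48004258] 52.899952720450266 12.780980156097353 [ 0.54331427  0.39546162 -3.40446836] [-0.01249874 -0.05711061  0.02008637] [[-7.97582970e-01  6.03208517e-01 -9.44216539e-04]
 [ 6.03208862e-01  7.97583260e-01 -1.06395296e-04]
 [ 6.88912757e-04 -6.54418860e-04 -9.99999549e-01]]
```

```bash
python3 - <<'E'
from h import *
print(onz("top",(405.1,235.05),28),onz("top",(404,236),7))
# rim fit from scene mask extent
print(onz("scene",(214.5+41.5/2,198.2+38.5/2),14))
s=dict(readout.observe());p=s["position"].copy();p[2]=262;s["position"]=p
plan((473,-210,262),-30,s=s)
E
```

```text
[ 479.19184378 -209.55975823   28.        ] [ 475.68998752 -210.63204402    7.        ]
[ 470.19424425 -206.53392979   14.        ]
{"x":-0.2324,"y":-0.3694,"z":0.0001,"rx":-0.0000,"ry":-0.0000,"rz":0.0384},
{"x":-0.2751,"y":-0.3387,"z":0.0001,"rx":-0.0000,"ry":-0.0000,"rz":0.0384},
{"x":-0.3139,"y":-0.3032,"z":0.0000,"rx":-0.0000,"ry":-0.0000,"rz":0.0384},
{"x":-0.3480,"y":-0.2632,"z":0.0000,"rx":-0.0000,"ry":-0.0000,"rz":0.0384},
{"x":-0.3772,"y":-0.2195,"z":-0.0000,"rx":-0.0000,"ry":-0.0000,"rz":0.0384},
{"x":-0.4008,"y":-0.1725,"z":-0.0000,"rx":-0.0000,"ry":-0.0000,"rz":0.0384},
{"x":-0.4187,"y":-0.1230,"z":-0.0000,"rx":-0.0000,"ry":-0.0000,"rz":0.0384},
{"x":-0.4304,"y":-0.0718,"z":-0.0000,"rx":-0.0000,"ry":-0.0000,"rz":0.0384},
{"x":-0.4359,"y":-0.0195,"z":-0.0000,"rx":-0.0000,"ry":-0.0000,"rz":0.0384},
{"x":-0.4351,"y":0.0331,"z":-0.0000,"rx":-0.0000,"ry":-0.0000,"rz":0.0384},
{"x":-0.4280,"y":0.0852,"z":-0.0000,"rx":-0.0000,"ry":-0.0000,"rz":0.0384},
{"x":-0.4146,"y":0.1360,"z":-0.0000,"rx":-0.0000,"ry":-0.0000,"rz":0.0384},
```

>>> servo_tool --commands '[{"x": 0, "y": 0, "z": -0.3, "rx": 0, "ry": 0, "rz": 0}, {"x": 0, "y": 0, "z": -0.35, "rx": 0, "ry": 0, "rz": 0}, {"x": 0, "y": 0, "z": -0.3, "rx": 0, "ry": 0, "rz": 0}]'

```text
t: 9.88
position: [507.8, 206.8, 264.1]
eef_rot: [[-0.798, 0.603, -0.003], [0.603, 0.798, -0.001], [0.002, -0.003, -1.0]]
ft_force: [0.4, 0.3, -3.2]
finger_gap: 12.6
```

>>> servo_tool --commands '[{"x": -0.12, "y": -0.18, "z": 0, "rx": 0, "ry": 0, "rz": 0.02}, {"x": -0.24, "y": -0.36, "z": 0, "rx": 0, "ry": 0, "rz": 0.036}, {"x": -0.282, "y": -0.332, "z": 0, "rx": 0, "ry": 0, "rz": 0.036}, {"x": -0.32, "y": -0.3, "z": 0, "rx": 0, "ry": 0, "rz": 0.036}, {"x": -0.354, "y": -0.26, "z": 0, "rx": 0, "ry": 0, "rz": 0.036}, {"x": -0.381, "y": -0.216, "z": 0, "rx": 0, "ry": 0, "rz": 0.036}, {"x": -0.403, "y": -0.17, "z": 0, "rx": 0, "ry": 0, "rz": 0.036}, {"x": -0.42, "y": -0.12, "z": 0, "rx": 0, "ry": 0, "rz": 0.036}, {"x": -0.43, "y": -0.07, "z": 0, "rx": 0, "ry": 0, "rz": 0.036}, {"x": -0.43, "y": -0.02, "z": 0, "rx": 0, "ry": 0, "rz": 0.036}, {"x": -0.3, "y": 0.02, "z": 0, "rx": 0, "ry": 0, "rz": 0.02}, {"x": -0.15, "y": 0.02, "z": 0, "rx": 0, "ry": 0, "rz": 0}]'

```text
t: 10.88
position: [461.4, -171.0, 282.6]
eef_rot: [[0.263, 0.964, 0.025], [0.965, -0.263, -0.003], [0.003, 0.025, -1.0]]
ft_force: [0.0, 0.0, -1.9]
finger_gap: 12.8
```

```bash
python3 - <<'E'
from h import *
import pickle
s=readout.observe();pickle.dump(s,open("s6.pkl","wb"));print(s["t"],s["position"],yawy(s),s["finger_gap"],s["ft_force"])
im=eyes.snapshot("wrist");cv2.imwrite("pics/w6.png",im[:,:,::-1])
im=eyes.snapshot("top");cv2.imwrite("pics/t6.png",im[:,:,::-1])
plan((475,-209.5,225),-25,vmax=25)
E
```

```text
10.8833 [ 461.44281208 -171.00750143  282.58412519] -15.278323119694637 12.750775049256639 [ 0.03137334  0.03007725 -1.89161375]
{"x":-0.1438,"y":0.0900,"z":0.2414,"rx":0.0026,"ry":-0.0006,"rz":0.0184},
{"x":-0.1379,"y":0.1001,"z":0.2409,"rx":0.0026,"ry":-0.0006,"rz":0.0184},
{"x":-0.1314,"y":0.1099,"z":0.2403,"rx":0.0026,"ry":-0.0006,"rz":0.0184},
```

View pics/w6.png

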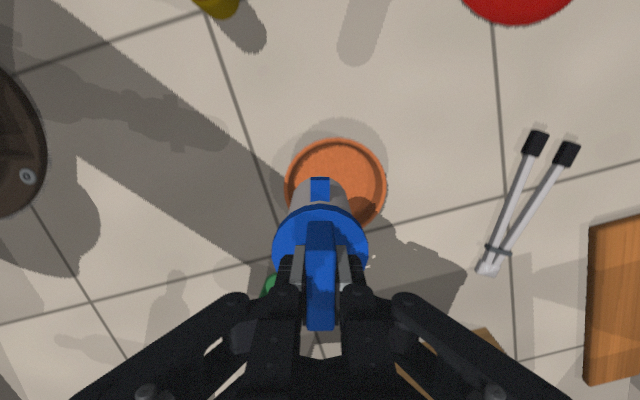

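```bash
python3 - <<'E'
from h import *
import pickle
from scipy.optimize import least_squares
s=pickle.load(open("s6.pkl","rb"));t=np.linspace(0,2*np.pi,200)
def e(c):
    q=proj("wrist",np.c_[c[0]+70*np.cos(t),c[1]+70*np.sin(t),0*t+28],s);return [q[:,0].min()-284.5,q[:,0].max()-387.5,q[:,1].min()-137]
r=least_squares(e,[473,-210],diff_step=1e-3);print(r.x,r.fun)
def e(c):
    q=proj("top",np.c_[c[0]+70*np.cos(t),c[1]+70*np.sin(t),0*t+28]);return [q[:,0].min()-381.2,q[:,0].max()-429.1,q[:,1].min()-211.3,q[:,1].max()-258.8]
r=least_squares(e,[473,-210],diff_step=1e-3);print(r.x,r.fun)
E
```

```text
[ 480.93238703 -210.43785909] [-0.61552322  0.62647588  0.06462638]
[ 479.35437261 -209.94161483] [ 0.49165525 -0.49888381  0.05176552 -0.04839577]
```

Two fits put the dish centre at (480,-210). I'll move over it and lower in stages.

```bash
python3 - <<'E'
from h import *
plan((480,-210,195),-25,vmax=25)
E
```

```text
{"x":-0.1056,"y":0.0806,"z":0.2752,"rx":0.0020,"ry":-0.0004,"rz":0.0138},
{"x":-0.1016,"y":0.0868,"z":0.2748,"rx":0.0020,"ry":-0.0004,"rz":0.0138},
{"x":-0.0974,"y":0.0928,"z":0.2744,"rx":0.0020,"ry":-0.0004,"rz":0.0138},
{"x":-0.0928,"y":0.0986,"z":0.2739,"rx":0.0020,"ry":-0.0004,"rz":0.0138},
```

>>> servo_tool --commands '[{"x": -0.106, "y": 0.081, "z": 0.275, "rx": 0.002, "ry": 0, "rz": 0.014}, {"x": -0.102, "y": 0.087, "z": 0.275, "rx": 0.002, "ry": 0, "rz": 0.014}, {"x": -0.097, "y": 0.093, "z": 0.275, "rx": 0.002, "ry": 0, "rz": 0.014}, {"x": -0.093, "y": 0.099, "z": 0.275, "rx": 0.002, "ry": 0, "rz": 0.014}, {"x": 0, "y": 0, "z": 0, "rx": 0, "ry": 0, "rz": 0}, {"x": 0, "y": 0, "z": 0, "rx": 0, "ry": 0, "rz": 0}]'

```text
t: 11.48
position: [481.7, -208.4, 197.2]
eef_rot: [[0.427, 0.904, 0.008], [0.904, -0.427, 0.002], [0.005, 0.006, -1.0]]
ft_force: [-0.1, -0.5, -2.0]
finger_gap: 12.7
```

```bash
python3 - <<'E'
from h import *
s=readout.observe();print(s["t"],s["position"],yawy(s),s["eef_rot"][:,2])
im=eyes.snapshot("wrist");cv2.imwrite("pics/w7.png",im[:,:,::-1])
im=eyes.snapshot("scene");cv2.imwrite("pics/s7.png",cv2.resize(im[120:280,140:340,::-1],(800,600)[::1]))
plan((480,-210,140),-25,vmax=14)
E
```

```text
11.4833 [ 481.70080891 -208.35345565  197.15389662] -25.286100971391605 [ 0.0077988   0.00232495 -0.99996689]
{"x":-0.0064,"y":-0.0031,"z":0.1445,"rx":0.0005,"ry":-0.0003,"rz":-0.0003},
{"x":-0.0063,"y":-0.0029,"z":0.1445,"rx":0.0005,"ry":-0.0003,"rz":-0.0003},
{"x":-0.0061,"y":-0.0027,"z":0.1445,"rx":0.0005,"ry":-0.0003,"rz":-0.0003},
{"x":-0.0060,"y":-0.0025,"z":0.1445,"rx":0.0005,"ry":-0.0003,"rz":-0.0003},
{"x":-0.0058,"y":-0.0023,"z":0.1445,"rx":0.0005,"ry":-0.0003,"rz":-0.0003},
```

View pics/s7.png

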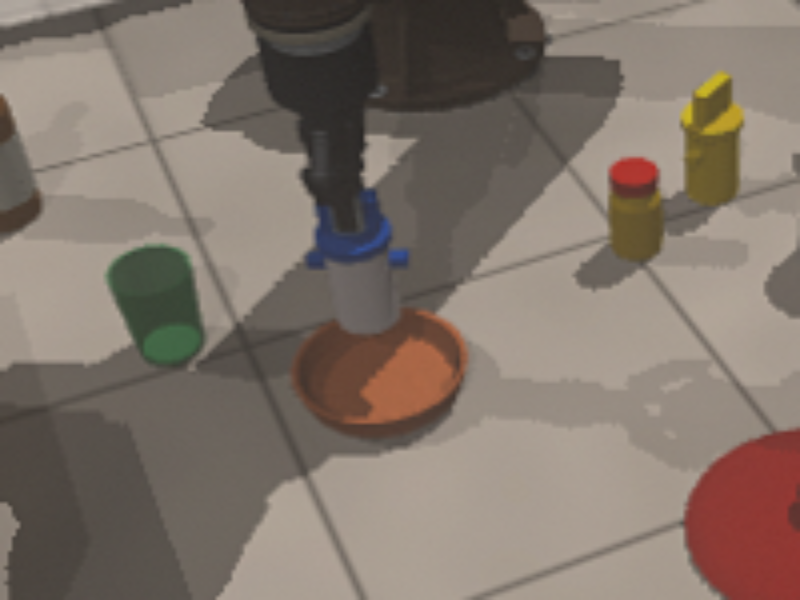

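View pics/w7.png

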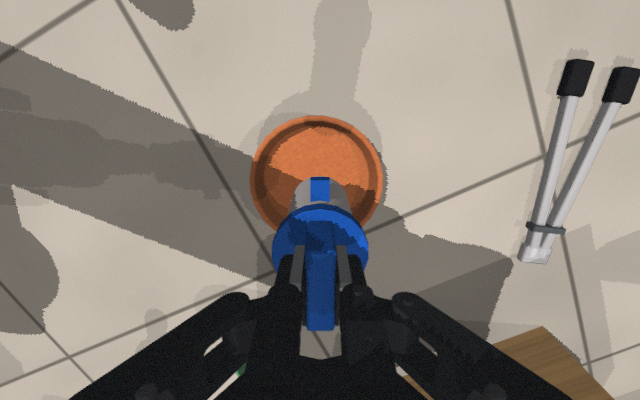

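The cartridge is upright in the jaws and lined up with the dish (rim centre near (318,180), cartridge near (320,205)). I'll lower it.

>>> servo_tool --commands '[{"x": -0.015, "y": -0.007, "z": 0.16, "rx": 0.001, "ry": -0.001, "rz": 0}, {"x": -0.008, "y": 0, "z": 0.16, "rx": 0.001, "ry": -0.001, "rz": 0}, {"x": -0.006, "y": 0, "z": 0.16, "rx": 0, "ry": 0, "rz": 0}, {"x": -0.006, "y": 0, "z": 0.16, "rx": 0, "ry": 0, "rz": 0}, {"x": 0, "y": 0, "z": 0.1, "rx": 0, "ry": 0, "rz": 0}, {"x": 0, "y": 0, "z": 0, "rx": 0, "ry": 0, "rz": 0}]'

```text
t: 12.08
position: [482.7, -208.0, 145.9]
eef_rot: [[0.418, 0.909, 0.013], [0.909, -0.418, -0.009], [-0.002, 0.015, -1.0]]
ft_force: [0.0, -0.8, -2.5]
finger_gap: 13.3
```

```bash
python3 - <<'E'
from h import *
s=readout.observe();print(s["t"],s["position"],yawy(s),s["eef_rot"][:,2],s["ft_force"])
plan((480,-210,122),-25,vmax=7)
E
```

```text
12.0833 [ 482.66315539 -208.0382822   145.91645226] -24.68634007679912 [ 0.01280872 -0.00860629 -0.99988093] [ 0.02827201 -0.83264507 -2.52339342]
{"x":-0.0089,"y":-0.0061,"z":0.0747,"rx":0.0012,"ry":0.0002,"rz":0.0004},
{"x":-0.0089,"y":-0.0058,"z":0.0747,"rx":0.0012,"ry":0.0002,"rz":0.0004},
{"x":-0.0090,"y":-0.0055,"z":0.0747,"rx":0.0012,"ry":0.0002,"rz":0.0004},
{"x":-0.0090,"y":-0.0052,"z":0.0747,"rx":0.0012,"ry":0.0002,"rz":0.0004},
```

>>> servo_tool --commands '[{"x": -0.01, "y": -0.01, "z": 0.1, "rx": 0.005, "ry": 0.001, "rz": 0}, {"x": 0, "y": 0, "z": 0.1, "rx": 0, "ry": 0, "rz": 0}, {"x": 0, "y": 0, "z": 0.08, "rx": 0, "ry": 0, "rz": 0}, {"x": 0, "y": 0, "z": 0, "rx": 0, "ry": 0, "rz": 0}]'

```text
t: 12.42
position: [482.7, -208.3, 124.6]
eef_rot: [[0.416, 0.909, 0.003], [0.909, -0.416, -0.001], [0.001, 0.003, -1.0]]
ft_force: [0.7, 0.7, -2.2]
finger_gap: 12.8
```

```bash
python3 - <<'E'
from h import *
s=readout.observe();print(s["t"],s["position"],yawy(s),s["eef_rot"][:,2],s["ft_force"])
im=eyes.snapshot("scene");cv2.imwrite("pics/s8.png",cv2.resize(im[160:260,180:310,::-1],(780,600),interpolation=cv2.INTER_CUBIC))
plan((481,-209,119),-25,vmax=7)
E
```

```text
12.4167 [ 482.69766629 -208.26486406  124.63031531] -24.566937674649996 [ 2.53729992e-03 -5.02540756e-04 -9.99996655e-01] [ 0.71784128  0.67012076 -2.18906295]
{"x":-0.0170,"y":-0.0179,"z":0.0759,"rx":0.0009,"ry":-0.0002,"rz":0.0024},
```

View pics/s8.png

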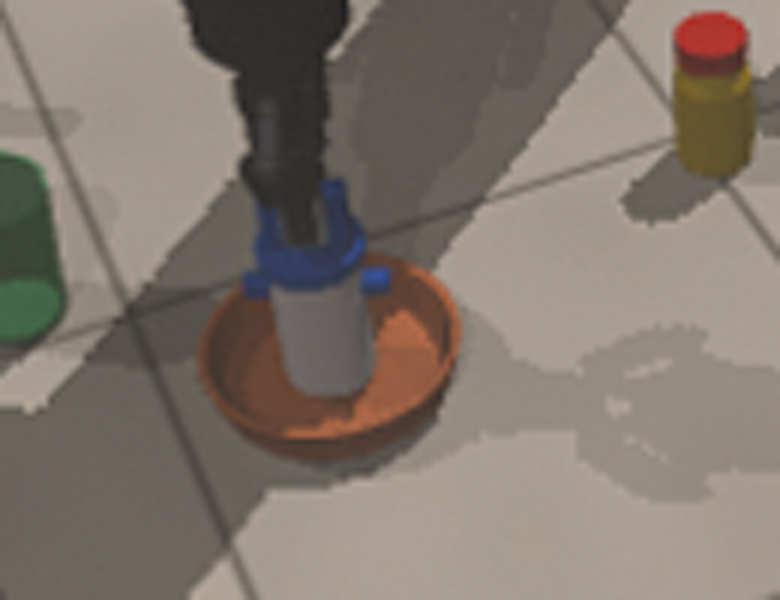

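The cartridge base at (330,385) is near the middle of the dish floor. I'll do a slow touchdown, watching the force.

>>> servo_tool --commands '[{"x": 0, "y": 0, "z": 0.03, "rx": 0, "ry": 0, "rz": 0}, {"x": 0, "y": 0, "z": 0.03, "rx": 0, "ry": 0, "rz": 0}, {"x": 0, "y": 0, "z": 0, "rx": 0, "ry": 0, "rz": 0}]'

```text
t: 12.72
position: [483.1, -208.5, 120.3]
eef_rot: [[0.416, 0.909, 0.004], [0.909, -0.416, -0.001], [0.0, 0.004, -1.0]]
ft_force: [0.6, -0.4, -2.9]
finger_gap: 12.8
```

>>> servo_tool --commands '[{"x": 0, "y": 0, "z": 0.025, "rx": 0, "ry": 0, "rz": 0}, {"x": 0, "y": 0, "z": 0, "rx": 0, "ry": 0, "rz": 0}]'

```text
t: 12.88
position: [483.6, -208.8, 119.1]
eef_rot: [[0.416, 0.909, 0.005], [0.909, -0.416, -0.002], [0.0, 0.005, -1.0]]
ft_force: [-0.5, 0.8, -2.0]
finger_gap: 12.8
```

>>> servo_tool --commands '[{"x": 0, "y": 0, "z": 0.02, "rx": 0, "ry": 0, "rz": 0}, {"x": 0, "y": 0, "z": 0, "rx": 0, "ry": 0, "rz": 0}]'

```text
t: 13.05
position: [484.1, -209.2, 119.3]
eef_rot: [[0.416, 0.909, 0.007], [0.909, -0.416, -0.003], [-0.0, 0.008, -1.0]]
ft_force: [-0.0, -1.0, -3.7]
finger_gap: 13.0
```

>>> servo_tool --commands '[{"x": 0, "y": 0, "z": 0.02, "rx": 0, "ry": 0, "rz": 0}, {"x": 0, "y": 0, "z": 0, "rx": 0, "ry": 0, "rz": 0}]'

```text
t: 13.22
position: [484.8, -209.6, 119.1]
eef_rot: [[0.416, 0.909, 0.01], [0.909, -0.416, -0.005], [-0.0, 0.011, -1.0]]
ft_force: [0.1, -1.4, -2.1]
finger_gap: 13.0
```

>>> servo_tool --commands '[{"x": 0, "y": -0.02, "z": 0.03, "rx": 0.004, "ry": 0, "rz": 0}, {"x": 0, "y": 0, "z": 0.02, "rx": 0, "ry": 0, "rz": 0}]'

```text
t: 13.38
position: [485.7, -210.2, 118.9]
eef_rot: [[0.416, 0.909, 0.005], [0.909, -0.416, -0.004], [-0.001, 0.007, -1.0]]
ft_force: [-8.0, 5.6, 26.7]
finger_gap: 13.2
```

>>> servo_tool --commands '[{"x": 0, "y": 0, "z": 0.02, "rx": 0, "ry": 0, "rz": 0}, {"x": 0, "y": 0, "z": 0.02, "rx": 0, "ry": 0, "rz": 0}]'

```text
t: 13.55
position: [485.5, -210.0, 118.8]
eef_rot: [[0.416, 0.909, 0.006], [0.909, -0.416, -0.004], [-0.001, 0.007, -1.0]]
ft_force: [-7.5, 4.2, 27.0]
finger_gap: 12.9
```

Contact at TCP z = 118.9, against 119 expected. I'll take off the load slightly and open.

>>> servo_tool --commands '[{"x": -0.01, "y": -0.01, "z": -0.01, "rx": 0.002, "ry": 0, "rz": 0}, {"x": 0, "y": 0, "z": 0, "rx": 0, "ry": 0, "rz": 0}]'

```text
t: 13.72
position: [484.2, -210.2, 120.1]
eef_rot: [[0.416, 0.909, 0.0], [0.909, -0.416, -0.002], [-0.001, 0.001, -1.0]]
ft_force: [0.8, -0.8, -1.8]
finger_gap: 12.8
```

>>> servo_tool --commands '[{"x": 0, "y": 0, "z": 0, "rx": 0, "ry": 0, "rz": 0}, {"x": 0, "y": 0, "z": 0, "rx": 0, "ry": 0, "rz": 0}, {"x": 0, "y": 0, "z": 0, "rx": 0, "ry": 0, "rz": 0}, {"x": 0, "y": 0, "z": 0, "rx": 0, "ry": 0, "rz": 0}]' --claw 60

```text
t: 14.05
position: [484.5, -210.4, 119.2]
eef_rot: [[0.416, 0.909, 0.0], [0.909, -0.416, -0.002], [-0.001, 0.001, -1.0]]
ft_force: [-0.2, -0.0, 0.8]
finger_gap: 50.9
```

```bash
python3 - <<'E'
from h import *
s=readout.observe();print(s["t"],s["position"],s["finger_gap"],s["ft_force"])
im=eyes.snapshot("scene");a=cv2.resize(im[160:260,180:280,::-1],(400,400),interpolation=cv2.INTER_CUBIC)
w=eyes.snapshot("wrist")[150:400,195:445,::-1];cv2.imwrite("pics/9.png",np.hstack([a,cv2.resize(w,(400,400))]))
E
```

```text
14.05 [ 484.45892907 -210.39272159  119.24869502] 50.93598085070772 [-0.19385336 -0.00894346  0.84335817]
```

View pics/9.png

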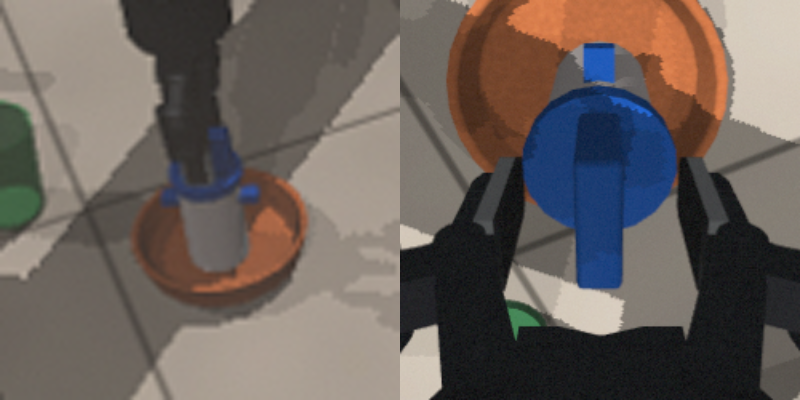

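The cartridge stands free between the open fingers. I'll retreat straight up.

>>> servo_tool --commands '[{"x": 0, "y": 0, "z": -0.15, "rx": 0, "ry": 0, "rz": 0}, {"x": 0, "y": 0, "z": -0.25, "rx": 0, "ry": 0, "rz": 0}, {"x": 0, "y": 0, "z": -0.4, "rx": 0, "ry": 0, "rz": 0}, {"x": 0, "y": 0, "z": -0.4, "rx": 0, "ry": 0, "rz": 0}, {"x": 0, "y": 0, "z": -0.4, "rx": 0, "ry": 0, "rz": 0}, {"x": -0.2, "y": 0, "z": -0.3, "rx": 0, "ry": 0, "rz": 0}, {"x": -0.4, "y": 0, "z": 0, "rx": 0, "ry": 0, "rz": 0}, {"x": -0.4, "y": 0, "z": 0, "rx": 0, "ry": 0, "rz": 0}, {"x": -0.2, "y": 0, "z": 0, "rx": 0, "ry": 0, "rz": 0}, {"x": 0, "y": 0, "z": 0, "rx": 0, "ry": 0, "rz": 0}, {"x": 0, "y": 0, "z": 0, "rx": 0, "ry": 0, "rz": 0}]'

```text
t: 15.07
position: [443.0, -300.0, 278.8]
eef_rot: [[0.414, 0.91, -0.001], [0.91, -0.414, -0.002], [-0.003, -0.0, -1.0]]
ft_force: [0.2, 0.4, -0.6]
finger_gap: 51.2
```

```bash
python3 - <<'E'
from h import *
s=readout.observe();print(s["t"],s["position"],s["ft_force"])
for n in ["top","scene"]:
    cv2.imwrite(f"pics/{n}10.png",eyes.snapshot(n)[:,:,::-1])
s=readout.observe()
w=eyes.snapshot("wrist");cv2.imwrite("pics/w10.png",w[:,:,::-1])
for X in [(480,-210,7),(480,-210,133)]:print(proj("scene",X),proj("wrist",X,s))
E
```

```text
15.0667 [ 442.99256323 -300.0444245   278.80693143] [ 0.24152043  0.39288961 -0.60053615]
[[235.49654854 221.30353371]] [[316.51575711  86.70918743]]
[[229.94715201 191.67994509]] [[314.88962117  81.95154118]]
```

View pics/top10.png

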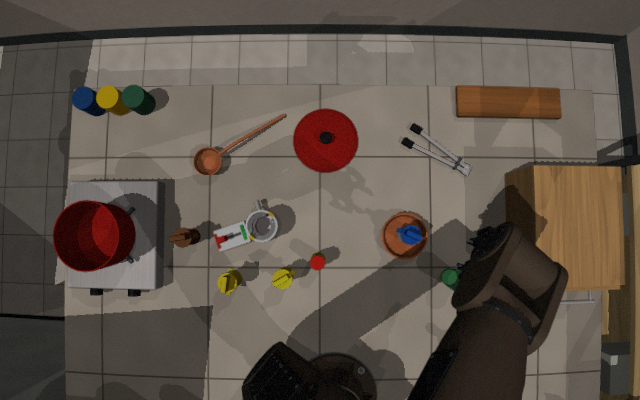

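View pics/scene10.png

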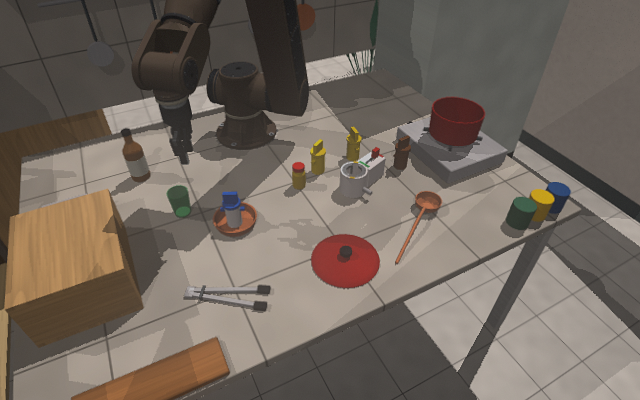

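View pics/w10.png

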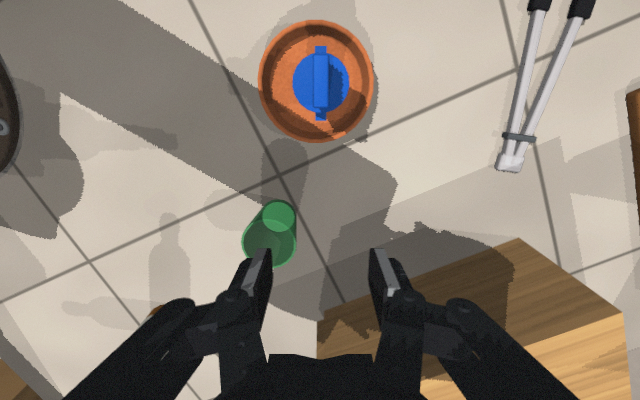

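The cartridge stands upright in the middle of the dish: at (320,83) in the wrist view, where the dish centre projects to (316,87). The dish and bystanders are unmoved, the tab is at the red mark, and the arm is clear with no contact force. I'm handing in.

```bash
python3 - <<'E'
from workcell import ticket
print(ticket.hand_in())
E
```

```text
the job is handed in; nothing more can be done
None
```

The job is handed in at about 15 s of the 53 s allowed. No verdict was reported.

- **Water shut off:** I slid the red tab about 36.5 mm until it met its stop at 45 N. In the last pictures the tab is still at the red mark.
- **Cartridge removed:** I turned the blue-capped cartridge about 73° anticlockwise to its stop. I then eased back about 3° to centre the lugs in the slots, and it lifted out freely.
- **Placed in the dish:** It was lowered slowly, and the floor contact came at 118.9 mm tool height against 119 mm expected. The touchdown pressed a little harder than intended, at about 27 N.
- **Final views:** The cartridge stands upright near the dish centre, by my estimate within about 5 mm. The dish and the other things look unmoved, and the arm is clear with almost no force on it.

The only disagreement was over the dish centre. A rough first estimate put it up to 11 mm off, so I used the two later rim fits, which agreed with each other to about 2 mm.

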